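# Clear the buffet: staggered tray stack and jars behind the rail

## Task

Clear up after the buffet. Stack all the rinsed green trays flat and lengthwise on the cutting board, staggered so that air gets into every one: each in line with the board and centred across its width, but shifted lengthwise about 25 mm off the board's middle, the lowest towards either end, the next towards the other end, and so on alternately, each resting on the rim of the tray below. Stand all the relish jars upright inside the jar rack, behind its lip, and do not disturb the bottle or the mug.

Things in the scene. Friction and masses are not known exactly. Their poses are not given: they have to be found in the camera images.
- tray0: One of up to five identical empty green plastic trays (some may be absent; one may lie askew on the board), 160 mm long (own x) by 84 wide (y) by 40 high, walls and floor 5 mm thick. A partition 12 mm thick crosses the middle along y, as high as the rim, with a 69 mm long open compartment each side: pinch it from above to lift the tray. Origin: centre of underside, z up. 0.13 to 0.21 kg.
- tray1: One of up to five identical empty green plastic trays (some may be absent; one may lie askew on the board), 160 mm long (own x) by 84 wide (y) by 40 high, walls and floor 5 mm thick. A partition 12 mm thick crosses the middle along y, as high as the rim, with a 69 mm long open compartment each side: pinch it from above to lift the tray. Origin: centre of underside, z up. 0.13 to 0.21 kg.
- tray2: One of up to five identical empty green plastic trays (some may be absent; one may lie askew on the board), 160 mm long (own x) by 84 wide (y) by 40 high, walls and floor 5 mm thick. A partition 12 mm thick crosses the middle along y, as high as the rim, with a 69 mm long open compartment each side: pinch it from above to lift the tray. Origin: centre of underside, z up. 0.13 to 0.21 kg.
- tray3: One of up to five identical empty green plastic trays (some may be absent; one may lie askew on the board), 160 mm long (own x) by 84 wide (y) by 40 high, walls and floor 5 mm thick. A partition 12 mm thick crosses the middle along y, as high as the rim, with a 69 mm long open compartment each side: pinch it from above to lift the tray. Origin: centre of underside, z up. 0.13 to 0.21 kg.
- tray4: One of up to five identical empty green plastic trays (some may be absent; one may lie askew on the board), 160 mm long (own x) by 84 wide (y) by 40 high, walls and floor 5 mm thick. A partition 12 mm thick crosses the middle along y, as high as the rim, with a 69 mm long open compartment each side: pinch it from above to lift the tray. Origin: centre of underside, z up. 0.13 to 0.21 kg.
- jar0: One of up to four identical white stoneware relish jars (some may be absent): a round body 52 mm across and 42 mm high, with a cork stopper fixed in its middle, 26 mm across, rising from 42 to 80 mm above the jar's foot; lift it by the stopper. Origin: centre of the underside, z up along the jar. 0.18 to 0.29 kg.
- jar1: One of up to four identical white stoneware relish jars (some may be absent): a round body 52 mm across and 42 mm high, with a cork stopper fixed in its middle, 26 mm across, rising from 42 to 80 mm above the jar's foot; lift it by the stopper. Origin: centre of the underside, z up along the jar. 0.18 to 0.29 kg.
- jar2: One of up to four identical white stoneware relish jars (some may be absent): a round body 52 mm across and 42 mm high, with a cork stopper fixed in its middle, 26 mm across, rising from 42 to 80 mm above the jar's foot; lift it by the stopper. Origin: centre of the underside, z up along the jar. 0.18 to 0.29 kg.
- jar3: One of up to four identical white stoneware relish jars (some may be absent): a round body 52 mm across and 42 mm high, with a cork stopper fixed in its middle, 26 mm across, rising from 42 to 80 mm above the jar's foot; lift it by the stopper. Origin: centre of the underside, z up along the jar. 0.18 to 0.29 kg.
- board: The wooden cutting board, fixed: a plain pale slab 220 mm long (its x axis, roughly left to right for the robot) by 110 mm wide (y) by 20 mm high. Origin: centre of the underside, so its flat top is 20 mm above it.
- rack: The wooden jar rack, fixed: a long shallow box, 76 mm wide (x) by 256 mm long (its y axis, roughly left to right for the robot), with a retaining lip 6 mm thick all round that stands 36 mm above the table. The floor inside is 6 mm above the table, the inside measures 64 by 244 mm: room for four jars in one row, 60 mm apart. Origin: centre of the underside.
- bottle: Bystander: a green glass bottle, 64 mm across, 190 mm high. Origin: centre of the underside.
- mug: Bystander: a blue mug, 80 mm across, 90 mm high. Origin: centre of the underside.
There are look-alikes about, which are no part of the job. Leave any purple look-alike of the jar1 alone. What is shaped like the tray1 but brown is not meant.

How it is judged:
By the outcome, as a careful person would: the job done as asked, in the order asked, and still so for the second after the job is handed in, with the robot touching nothing.
Of tray0, tray1, tray2, tray3, tray4 only 4 to 5 are there at a start; the rules pass over those that are not, and their reading is None.
Of jar0, jar1, jar2, jar3 only 3 to 4 are there at a start; the rules pass over those that are not, and their reading is None.
At some moment in a run one of jar0, jar1, jar2, jar3 may be knocked a few centimetres aside while the robot is not near it.
Once in a run the grip may slacken for a moment while it holds something.
It also fails if it takes over 210 s, if anything falls off the work surface, if the arm or the gripper's body presses on something with over 40 N, if the wrist force passes 120 N, or if a joint passes its speed limit or range.

## Robot

A 7-joint arm with a two-finger parallel gripper is mounted at the origin on the work surface. World frame = base frame: x ahead of the robot, y to its left, z up, the work surface at z = 0. Lengths are in m, angles in rad, forces in N, time in s.
With the tool pointing down it reaches from about 0.425 to 0.925 m from the base axis. Payload 6.8 kg.
Tool frame: the origin (TCP) lies at the very end of the fingers, on their centre line; the grasp point (between the pads) lies 19 mm behind it; z points along the fingers, y is the line along which they close (so a half turn about z gives the same grasp; the last joint's range is limited). The gripper opens to 85 mm and grips with 20 to 120 N. Pads are 22 mm wide; open, the fingers measure 114 mm over their backs; the gripper's body (76 mm by 85 mm) begins 54 mm behind the grasp point. The pads swing forward as they close: fully open they stand 13 mm farther back than shut.
Start: joints at [-1.372, 0.477, 0.022, 1.555, -0.011, 1.109, -0.083], TCP at [0.204, 0.643, 0.231] pointing down, gripper open.
Joint ranges: [-2.96, 2.96], [-0.34, 2.1], [-1.41, 1.46], [0.24, 2.44], [-1.37, 4.51], [0.17, 1.92], [-2.96, 2.96]. Speed limits (rad/s): [2.39, 2.39, 3.14, 3.14, 3.14, 3.14, 3.14].

## Interface

Orientations are given as a rotation vector (axis times angle).
In Python, from bench import get_obs, viewer, r gives the robot as it stands. The module is installed in compiled form; this text tells all that it offers.
- The arm moves only by the tool play_rows, never from a script. Its argument "commands" is a list that holds one entry, the list of rows, each a list of 5 numbers: the gripper's target within -1 to 1 (shut at 1, half-way at 0, fully open at -1), then the shift along the tool's x, y, z scaled (see below), then the turn about the tool's z scaled (see below). A call has 1 to 12 rows; each row is the pose to reach, as a shift and turn from the pose commanded when the call began, along the tool's axes at that moment; what a row does not reach only later rows make up. The controller multiplies each number of a shift by 0.2 m and each number of a turn by pi/2 rad. A row lasts 1/12 s, in which the tool goes at most 41.7 mm and 7.16 degrees, less where a joint would pass 70% of its speed; a pose out of reach is approached as far as the arm can. A call with a number of a shift or a turn outside -1 to 1 is refused whole. A call with a gripper value outside its range is refused whole. The fingers move at their own pace and stop on an object; "grip_force" is the grip in N (left out, the last holds). Time passes only in rows, so rows that repeat a pose let the fingers close. It gives the time, the measured TCP pose, the force, the opening and the grip force at its end, in the units of the state.
- get_obs(): the state, without advancing time (a new reading comes with each control period).
- viewer.grab_frame(name): name is "scene" or "top" or "wrist"; returns a dict with "pixels" (420x560x3 uint8, red, green, blue), "fovy" (degrees; the focal length in pixels is half the picture's height over the tangent of half this angle, whatever the lens; pixels are square), "cx", "cy" (the principal point, pixels), "world_to_cam" (4x4, takes a point from world to camera coordinates); the wrist camera has in their place "hand_eye" (4x4, takes a point from camera to tool coordinates, whose origin is the TCP and whose axes are the flange's). Camera axes: x right, y up, looking along -z (the intrinsics and any distortion apply to the point x, -y, -z); pixel columns grow to the right and rows downward; lengths in m; the calibration is good to about 2 mm. A picture is of the moment at which its call begins: read the wrist's pose just before it. There is no depth.
- r.hand_in(): hands the job in; it is judged then, once.
Trained networks look in a picture, given as the dict that the camera call returned (one of the last four; its "shot" number tells which), for a name from the list of things; names that differ only in an ending like _2 or _b are one class to them, and where a whole thing is asked for, a point or a joint stands for the part that bears it (a point fixed in the world has none). Each returns a list of dicts, best first, with "score" (0 to 1); they miss things now and then, are a little off and sometimes report something else, mostly with a low value. They report only what shows in the picture. A call takes as long as a camera call. They do not tell look-alikes from the thing itself.
- viewer.trace(picture, thing): "pixels" (420x560 bool, what is visible of it) and "rect" ([left, top, right, bottom] in pixels, round what is visible of it).
The state is a dict: "clock": time; "joints": joint angles; "qvel": joint speeds; "tau": joint torques, N m; "tcp_pos": TCP position; "orientation": TCP orientation; "contact_force": force on the tool from outside, world axes, zero at the start; "moment": the same for the moment, N m; "grip_width": finger opening in m; "gripper_force": force on a finger pad.
Only numpy, scipy, OpenCV 4.12 (cv2) and the standard library are available. Lean on these libraries where they do the work, as an engineer would, in place of code of your own. Each camera call takes 0.05 s, during which the arm holds its last target. There are 200 camera calls.

## Working session

There is one attempt and no reset: what is moved stays moved. The work goes in short steps, Python scripts to look and compute and a tool call to move; the robot and the scene stay as the last step left them, time stands still between calls to the robot, and variables do not carry over. Pictures are saved under pics/ and viewed, at most 14 in all, crops included, and the job is handed in when it is done.

Besides the shell and the picture viewer there is one more tool, called after "Emit:" by a JSON object that holds its "method" and its "body". play_rows: Moves the arm, as the interface text tells. Shifts and turns lie within -1 to 1; 1 stands for 0.2 m of shift or pi/2 rad of turn. Its arguments: {"type":"object","properties":{"commands":{"type":"array","items":{"type":"array","items":{"type":"array","items":{"type":"number","minimum":-1,"maximum":1}}}},"grip_force":{"type":"number"}},"required":["commands"]}

```bash
mkdir -p pics
python3 - <<'E'
from bench import get_obs, viewer, r
import cv2,numpy as np
o=get_obs()
for k,v in o.items(): print(k,np.round(v,3))
for n in("scene","top"):
    f=viewer.grab_frame(n)
    cv2.imwrite(f"pics/{n}0.png",f["pixels"][:,:,::-1])
    print(n,{k:(np.round(v,4).tolist() if not isinstance(v,str) else v) for k,v in f.items() if k!="pixels"})
f=viewer.grab_frame("wrist"); print({k:np.round(v,4).tolist() for k,v in f.items() if k!="pixels"})
cv2.imwrite("pics/wrist0.png",f["pixels"][:,:,::-1])
E
```

```text
clock 0.0
joints [-1.372  0.478  0.022  1.556 -0.012  1.109 -0.083]
qvel [-0.    -0.     0.     0.    -0.001 -0.    -0.001]
tau [-1.0000e-03 -5.9645e+01  1.6080e+00 -2.8120e+01  1.3000e-02  9.0000e-03
 -0.0000e+00]
tcp_pos [0.204 0.643 0.23 ]
orientation [-4.800e-01 -3.105e+00  3.000e-03]
contact_force [-0.019 -0.654 -0.91 ]
moment [ 0.01  -0.036 -0.02 ]
gripper_force 0.0
grip_width 0.085
scene {'fovy': 43.2757, 'cx': 275.4518, 'cy': 212.0577, 'world_to_cam': [[-0.4924, 0.8703, -0.0128, 0.2702], [-0.7488, -0.4161, 0.5159, 0.4288], [0.4437, 0.2636, 0.8565, -1.8161], [0.0, 0.0, 0.0, 1.0]], 'shot': 1}
top {'fovy': 51.7687, 'cx': 283.5595, 'cy': 208.07, 'world_to_cam': [[-0.0081, -0.9996, 0.0278, 0.011], [0.987, -0.0035, 0.1607, -0.602], [-0.1605, 0.0288, 0.9866, -1.2067], [0.0, 0.0, 0.0, 1.0]], 'shot': 2}
{'fovy': 60.4966, 'cx': 274.3515, 'cy': 203.2407, 'hand_eye': [[-0.0002, 0.9523, 0.3053, 0.0786], [1.0, 0.0002, 0.0001, 0.0001], [0.0, 0.3053, -0.9523, -0.143], [0.0, 0.0, 0.0, 1.0]], 'shot': 3}
```

View pics/scene0.png

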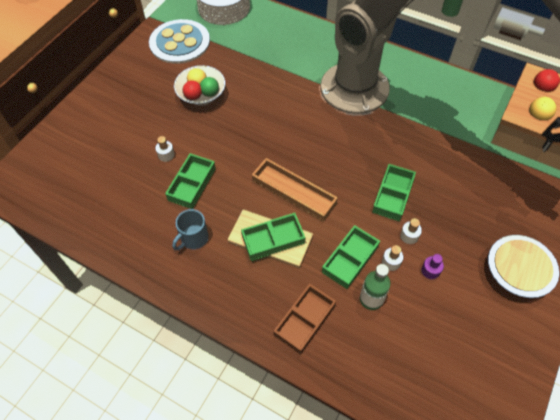

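View pics/top0.png

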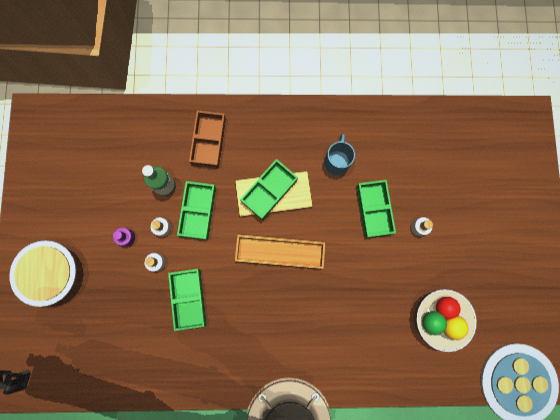

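```bash
cat > h.py <<'E'
from bench import get_obs, viewer, r
import numpy as np, cv2
from scipy.spatial.transform import Rotation as Ro
from scipy.optimize import minimize
def w2c(f,o=None):
    if "world_to_cam" in f: return np.array(f["world_to_cam"])
    T=np.eye(4);T[:3,:3]=Ro.from_rotvec(o["orientation"]).as_matrix();T[:3,3]=o["tcp_pos"]
    return np.linalg.inv(T@np.array(f["hand_eye"]))
def grab(n):
    o=get_obs();f=viewer.grab_frame(n);f["M"]=w2c(f,o);f["name"]=n;f["o"]=o
    f["fl"]=210/np.tan(np.radians(f["fovy"])/2);return f
def proj(f,P):
    c=np.asarray(P)@f["M"][:3,:3].T+f["M"][:3,3]
    return np.stack([f["cx"]+f["fl"]*c[:,0]/-c[:,2],f["cy"]-f["fl"]*c[:,1]/-c[:,2]],1)
def unproj(f,uv,z):
    d=np.array([(uv[0]-f["cx"])/f["fl"],-(uv[1]-f["cy"])/f["fl"],-1.])
    R=f["M"][:3,:3];C=-R.T@f["M"][:3,3];d=R.T@d
    return C+d*(z-C[2])/d[2]
def box(l,w,h): return [np.array([[a*l/2,b*w/2,c*h] for a in(-1,1) for b in(-1,1) for c in(0,1)])]
def cyl(d,a,b):
    t=np.linspace(0,2*np.pi,32,endpoint=False);return np.concatenate([np.stack([d/2*np.cos(t),d/2*np.sin(t),0*t+z],1) for z in(a,b)])
MOD=dict(tray=box(.16,.084,.04),board=box(.22,.11,.02),rack=box(.076,.256,.036),jar=[cyl(.052,0,.042),cyl(.026,.042,.08)],
 bottle=[cyl(.064,0,.19)],mug=[cyl(.08,0,.09)])
SS=4
def sil(f,kind,p):
    x,y,z,a=p;c,s=np.cos(a),np.sin(a);R=np.array([[c,-s,0],[s,c,0],[0,0,1]])
    m=np.zeros((420*SS,560*SS),np.uint8)
    for part in MOD[kind]:
        q=(proj(f,part@R.T+[x,y,z])+.5)*SS-.5
        cv2.fillConvexPoly(m,cv2.convexHull(np.round(q*16).astype(np.int32)),1,shift=4)
    return m
def fit(views,kind,p0,free=(1,1,1,1)):
    """views: list of (frame, mask, ignore or None)"""
    fr=np.array(free,bool);p0=np.array(p0,float);V=[]
    for f,m,ig in views:
        up=lambda k:cv2.resize(k.astype(np.uint8),None,fx=SS,fy=SS,interpolation=cv2.INTER_NEAREST)
        V.append((f,up(m),None if ig is None else up(~ig)))
    def cost(v):
        p=p0.copy();p[fr]=v;c=0
        for f,m,k in V:
            s=sil(f,kind,p);a=s&m;b=s|m
            if k is not None: a=a&k;b=b&k
            c+=1-a.sum()/max(b.sum(),1)
        return c/len(V)
    st=np.array([.012,.012,.008,.12])[fr];v=p0[fr]
    for _ in range(2):
        res=minimize(cost,v,method="Nelder-Mead",options=dict(initial_simplex=np.vstack([v]+[v+np.eye(len(v))[i]*st[i] for i in range(len(v))]),maxfev=150,xatol=2e-4,fatol=2e-4));v=res.x;st=st/3
    p=p0.copy();p[fr]=v;return p,res.fun
def pose0(f,m,z):
    u=np.array([[unproj(f,q[::-1],z)[:2]] for q in np.argwhere(m)[::3]],np.float32)
    (c,(w,h),a)=cv2.minAreaRect(u*1000);a=np.radians(a)+(0 if w>h else np.pi/2)
    return c[0]/1000,c[1]/1000,a
def tcp(o=None):
    o=o or get_obs();R=Ro.from_rotvec(o["orientation"]).as_matrix();return np.array(o["tcp_pos"]),R
def go(x,y,z,yaw=None,frm=None):
    """scaled shift to target from pose; yaw = desired world angle of tool y (mod pi)"""
    P,R=tcp();d=R.T@(np.array([x,y,z])-P)/.2;t=0
    if yaw is not None:
        c=np.arctan2(R[1,1],R[0,1]);e=(yaw-c+np.pi/2)%np.pi-np.pi/2;t=-e/(np.pi/2)
    return np.round([*d,t],3)
E
cat > find.py <<'E'
from h import *
import pickle,sys
T=grab("top");S=grab("scene");D={}
for k,n in(("tray","tray0"),("jar","jar0"),("board","board"),("rack","rack"),("bottle","bottle"),("mug","mug")):
    D[k]={f["name"]:[(d["score"],np.array(d["pixels"])) for d in viewer.trace(f,n)] for f in(T,S)}
    for v in D[k]:
        for s,m in D[k][v]:
            f=T if v=="top" else S
            hsv=np.median(cv2.cvtColor(f["pixels"],cv2.COLOR_RGB2HSV)[m],0)
            z={"tray":.04,"jar":.03,"board":.02,"rack":.036}.get(k,.05)
            p=pose0(f,m,z);print(k,v,round(float(s),2),m.sum(),np.round(p,3),hsv)
pickle.dump((T,S,D),open("d.pkl","wb"))
E
python3 find.py
```

```text
tray top 0.89 1719 [0.598 0.261 3.013] [ 63. 140. 223.]
tray top 0.86 1704 [0.659 0.048 2.428] [ 63. 137. 225.]
tray top 0.85 1734 [ 0.602 -0.262  0.116] [ 64.  144.  218.5]
tray top 0.63 1865 [0.345 0.281 0.134] [ 64. 142. 211.]
tray top 0.59 1609 [0.812 0.233 3.001] [ 12. 158. 191.]
tray scene 0.96 1616 [ 0.614 -0.25   0.14 ] [ 61. 127. 131.]
tray scene 0.75 1937 [0.66  0.056 2.411] [ 61. 125. 168.]
tray scene 0.74 2219 [0.826 0.243 3.041] [ 11. 150. 164.]
tray scene 0.61 1505 [0.361 0.291 0.122] [ 62. 130. 156.]
tray scene 0.6 1940 [0.61  0.27  3.018] [ 62. 129. 172.]
jar top 0.86 318 [0.551 0.361 1.604] [ 21.   47.  217.5]
jar top 0.81 344 [0.447 0.378 1.564] [ 22.  44. 218.]
jar top 0.6 324 [0.522 0.468 1.368] [148. 125. 170.]
jar top 0.54 285 [ 0.55  -0.398  1.566] [ 22.  48. 212.]
jar scene 0.9 337 [ 0.551 -0.398  0.726] [ 19.  52. 133.]
jar scene 0.89 395 [0.528 0.477 2.966] [147. 131. 124.]
jar scene 0.77 375 [0.453 0.384 0.122] [ 20.  48. 168.]
jar scene 0.68 365 [0.555 0.372 3.135] [ 21.  34. 186.]
board top 0.89 1263 [0.651 0.036 1.701] [ 31.  94. 228.]
board scene 0.69 1165 [0.659 0.045 1.706] [ 27.  89. 226.]
rack top 0.75 2452 [0.476 0.018 1.467] [ 17. 157. 225.]
rack top 0.17 885 [ 0.76  -0.165  2.497] [98. 88. 78.]
rack scene 0.89 2369 [0.49  0.028 1.483] [ 14. 145. 187.]
rack scene 0.43 1658 [ 0.613 -0.253  0.12 ] [ 61. 127. 131.]
rack scene 0.39 1963 [0.658 0.055 2.422] [ 61. 125. 168.]
bottle top 0.63 742 [0.687 0.372 0.814] [ 59.   86.5 107.5]
bottle top 0.49 1882 [0.345 0.28  0.125] [ 64. 142. 210.]
bottle scene 0.8 1018 [0.662 0.366 0.178] [ 50.  79. 120.]
bottle scene 0.33 2385 [0.499 0.031 1.477] [ 14. 145. 187.]
mug top 0.87 846 [ 0.756 -0.162  2.406] [98. 88. 74.]
mug scene 0.59 1181 [ 0.755 -0.153  0.507] [98. 53. 67.]
```

```bash
cat > fitall.py <<'E'
from h import *
import pickle
T,S,D=pickle.load(open("d.pkl","rb"))
ZP={"tray":.04,"jar":.03,"board":.02,"rack":.036}
for k in("tray","jar","board","rack"):
    A=[m for s,m in D[k]["top"]];B=[m for s,m in D[k]["scene"]]
    for m in (A if k in("tray","jar") else A[:1]):
        h=np.median(cv2.cvtColor(T["pixels"],cv2.COLOR_RGB2HSV)[m],0)[0]
        if (k=="tray" and h<40) or (k=="jar" and h>100): continue
        x,y,a=pose0(T,m,ZP[k]); 
        if k=="rack": a-=np.pi/2
        if k=="jar": a=0
        b=min(B,key=lambda q:np.hypot(*(np.array(pose0(S,q,ZP[k])[:2])-[x,y])))
        ig=[None,None]
        if k=="board": ig=[np.any([q for s,q in D["tray"][v]],0) for v in("top","scene")]
        p,c=fit([(T,m,ig[0]),(S,b,ig[1])],k,(x,y,0.,a),(1,1,1,0) if k=="jar" else (1,1,1,1))
        q,c2=fit([(T,m,ig[0])],k,p,(1,1,0,0))
        q3,c3=fit([(S,b,ig[1])],k,p,(1,1,0,0))
        print(k,np.round(p,4),round(c,3),"top",np.round(q[:2],4),"scene",np.round(q3[:2],4))
E
python3 fitall.py
```

```text
tray [ 0.6     0.2659 -0.0078  3.0024] 0.046 top [0.6009 0.2648] scene [0.5978 0.2676]
tray [0.6587 0.0516 0.0115 2.4166] 0.041 top [0.66   0.0501] scene [0.6576 0.0532]
tray [ 0.6031 -0.2655 -0.0053  0.1392] 0.064 top [ 0.6046 -0.2679] scene [ 0.6021 -0.2633]
tray [ 0.3426  0.287  -0.0098  0.1381] 0.04 top [0.3437 0.286 ] scene [0.3416 0.2881]
jar [ 0.5517  0.3698 -0.0111  0.    ] 0.143 top [0.5519 0.3677] scene [0.5475 0.3717]
jar [ 0.4487  0.3831 -0.0082  0.    ] 0.083 top [0.4488 0.3823] scene [0.4483 0.3833]
jar [ 0.5486 -0.4007 -0.0065  0.    ] 0.121 top [ 0.5501 -0.4032] scene [ 0.5485 -0.3995]
board [ 0.6515  0.0391 -0.0076  1.7141] 0.112 top [0.6527 0.0364] scene [0.6505 0.0403]
rack [ 0.4772  0.0198 -0.0064 -0.1003] 0.045 top [0.4772 0.0179] scene [0.4771 0.0219]
```

```bash
python3 -c "
from h import *
g=go(.655,.045,.25,1.714-np.pi);print(g,g/4, np.round(tcp()[1],3).tolist())"
```

```text
[-3.054 -2.171 -0.094 -0.287] [-0.7635  -0.54275 -0.0235  -0.07175] [[-0.953, 0.302, -0.0], [0.302, 0.953, 0.0], [0.0, 0.0, -1.0]]
```

Emit:
{"method": "play_rows", "body": {"commands": [[[-1,-0.76,-0.54,-0.02,0],[-1,-0.76,-0.54,-0.02,0],[-1,-0.76,-0.54,-0.02,0],[-1,-0.76,-0.54,-0.02,0],[-1,-0.76,-0.54,-0.02,0]]]}}

```text
clock: 1.27
tcp_pos: [0.3206, 0.4896, 0.2356]
orientation: [0.489, 3.101, -0.002]
contact_force: [0.5, -0.9, -1.2]
grip_width: 0.0855
gripper_force: 0.0
```

Emit:
{"method": "play_rows", "body": {"commands": [[[-1,-0.76,-0.54,-0.02,0],[-1,-0.76,-0.54,-0.02,0],[-1,-0.76,-0.54,-0.02,0],[-1,-0.76,-0.54,-0.02,0],[-1,-0.76,-0.54,-0.02,0]]]}}

```text
clock: 1.68
tcp_pos: [0.4321, 0.3403, 0.2398]
orientation: [0.49, 3.101, -0.002]
contact_force: [-0.8, -0.8, -0.4]
grip_width: 0.0855
gripper_force: 0.0
```

Emit:
{"method": "play_rows", "body": {"commands": [[[-1,-0.76,-0.54,-0.02,0],[-1,-0.76,-0.54,-0.02,0],[-1,-0.76,-0.54,-0.02,0],[-1,-0.76,-0.54,-0.02,0],[-1,-0.76,-0.54,-0.02,0]]]}}

```text
clock: 2.1
tcp_pos: [0.5438, 0.191, 0.2439]
orientation: [0.489, 3.101, -0.002]
contact_force: [-0.5, -0.2, 0.6]
grip_width: 0.0859
gripper_force: 0.0
```

Emit:
{"method": "play_rows", "body": {"commands": [[[-1,-0.76,-0.54,-0.02,-0.29],[-1,-0.76,-0.54,-0.02,-0.29],[-1,-0.76,-0.54,-0.02,-0.29],[-1,-0.76,-0.54,-0.02,-0.29],[-1,-0.76,-0.54,-0.02,-0.29],[-1,-0.76,-0.54,-0.02,-0.29],[-1,-0.76,-0.54,-0.02,-0.29]]]}}

```text
clock: 2.68
tcp_pos: [0.6535, 0.0458, 0.247]
orientation: [0.227, -3.133, 0.001]
contact_force: [-0.2, 1.6, -0.4]
grip_width: 0.0855
gripper_force: 0.0
```

```bash
cat > look.py <<'E'
from h import *
import sys
def look(kind,guess,free=(1,1,0,1),ign=None,save=None,names=("wrist",)):
    vs=[]
    for n in names:
        f=grab(n) if isinstance(n,str) else n
        if save: cv2.imwrite(f"pics/{save}_{f['name']}.png",f["pixels"][:,:,::-1])
        R=viewer.trace(f,kind+"0" if kind in("tray","jar") else kind)
        g=sil(f,kind,guess)[::SS,::SS]>0
        best=None
        for d in R:
            m=np.array(d["pixels"]);iou=(m&g).sum()/(m|g).sum()
            if best is None or iou>best[0]: best=(iou,m,d["score"])
        if best is None: print("none");continue
        ig=None
        if ign:
            rr=viewer.trace(f,ign)
            if rr: ig=np.any([np.array(d["pixels"]) for d in rr],0)
        print(kind,f["name"],"iou0",round(best[0],2),"score",round(float(best[2]),2))
        vs.append((f,best[1],ig))
    p,c=fit(vs,kind,guess,free);print("  ->",np.round(p,4),"cost",round(c,3));return p,vs
E
python3 - <<'E'
from look import *
p,v=look("tray",(.659,.051,.02,2.417),save="a")
f=v[0][0]
look("board",(.6515,.039,0,1.714),ign="tray0",names=(f,))
look("rack",(.477,.02,0,-.1),names=(f,))
E
```

```text
tray wrist iou0 0.95 score 0.88
  -> [0.6585 0.0538 0.02   2.4207] cost 0.009
board wrist iou0 0.44 score 0.55
  -> [0.6514 0.0405 0.     1.7027] cost 0.038
rack wrist iou0 0.96 score 0.89
  -> [ 0.4771  0.0222  0.     -0.0922] cost 0.016
```

View pics/a_wrist.png

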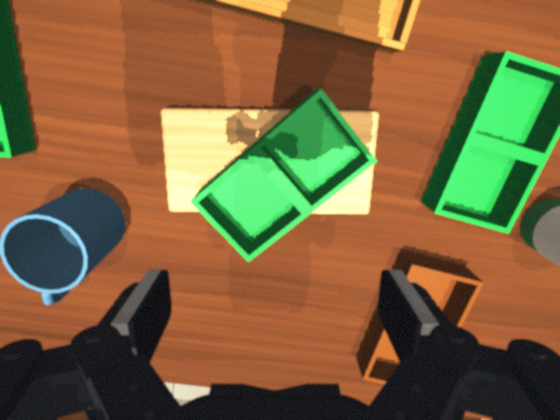

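```bash
python3 -c "
from h import *
print(go(.6585,.0538,.032,2.4207),get_obs()['tcp_pos'])"
```

```text
[-0.033  0.013  1.077 -0.445] [0.65236237 0.05007423 0.24733737]
```

Emit:
{"method": "play_rows", "body": {"commands": [[[-1,-0.033,0.013,0.6,-0.445],[-1,-0.033,0.013,0.6,-0.445],[-1,-0.033,0.013,0.6,-0.445],[-1,-0.033,0.013,0.6,-0.445],[-1,-0.033,0.013,0.6,-0.445],[-1,-0.033,0.013,0.6,-0.445],[-1,-0.033,0.013,0.6,-0.445],[-1,-0.033,0.013,0.6,-0.445],[-1,-0.033,0.013,0.6,-0.445],[-1,-0.033,0.013,0.6,-0.445]]]}}

```text
clock: 3.77
tcp_pos: [0.6591, 0.0521, 0.1276]
orientation: [-1.291, 2.864, -0.0]
contact_force: [-0.0, -0.3, 0.3]
grip_width: 0.0852
gripper_force: 0.0
```

```bash
python3 -c "
from look import *
print(get_obs()['tcp_pos'],go(.6585,.0538,.032,2.4207))
p,v=look('tray',(.6585,.0538,.02,2.4207))
p,v=look('tray',(.6585,.0538,.02,2.4207),(1,1,1,1),names=(v[0][0],))
print(get_obs()['tcp_pos'],go(p[0],p[1],.032,p[3]))"
```

```text
[0.65908714 0.05206643 0.12757371] [-0.004  0.008  0.478 -0.002]
tray wrist iou0 0.98 score 0.56
  -> [0.6584 0.0538 0.02   2.4208] cost 0.022
tray wrist iou0 0.98 score 0.56
  -> [0.6586 0.054  0.019  2.4227] cost 0.02
[0.65911134 0.05177631 0.12743788] [-0.007  0.009  0.477 -0.003]
```

Emit:
{"method": "play_rows", "body": {"commands": [[[-1,-0.005,0.009,0.24,0],[-1,-0.005,0.009,0.47,0],[-1,-0.005,0.009,0.477,0],[-1,-0.005,0.009,0.477,0],[1,-0.005,0.009,0.477,0],[1,-0.005,0.009,0.477,0],[1,-0.005,0.009,0.477,0],[1,-0.005,0.009,0.477,0],[1,-0.005,0.009,0.477,0],[1,-0.005,0.009,0.477,0]]], "grip_force": 60}}

```text
clock: 4.75
tcp_pos: [0.659, 0.0536, 0.0329]
orientation: [-1.291, 2.862, -0.001]
contact_force: [-0.4, 0.7, -0.2]
grip_width: 0.0121
gripper_force: 0.0
```

```bash
python3 -c "
from h import *
o=get_obs();print(o['tcp_pos'],o['grip_width'],o['gripper_force'],o['contact_force'])
print(go(.6481,.0653,.033,1.7027))"
```

```text
[0.65897409 0.05358424 0.03287808] 0.01212385477476272 0.0 [-0.36502476  0.66039035 -0.22438527]
[-0.008  0.08  -0.001  0.456]
```

Emit:
{"method": "play_rows", "body": {"commands": [[[1,0,0,0,0],[1,0,0,0,0],[1,0,0,-0.1,0],[1,-0.008,0.08,-0.12,0.456],[1,-0.008,0.08,-0.12,0.456],[1,-0.008,0.08,-0.12,0.456],[1,-0.008,0.08,-0.12,0.456],[1,-0.008,0.08,-0.12,0.456],[1,-0.008,0.08,-0.12,0.456],[1,-0.008,0.08,-0.12,0.456],[1,-0.008,0.08,-0.12,0.456]]]}}

```text
clock: 5.67
tcp_pos: [0.6472, 0.0655, 0.0557]
orientation: [0.211, -3.134, 0.0]
contact_force: [-0.2, 0.5, -1.9]
grip_width: 0.0114
gripper_force: 58.8
```

```bash
python3 -c "
from look import *
o=get_obs();P=o['tcp_pos'];print(P,o['grip_width'],o['gripper_force'],o['contact_force'])
p,v=look('tray',(P[0],P[1],P[2]-.012,1.7027),(1,1,1,1))
o=get_obs();P=o['tcp_pos'];print(P)
print(go(.6481-p[0]+P[0],.0653-p[1]+P[1],.0205-p[2]+P[2]),1.7027-p[3], go(*P,1.7027))
"
```

```text
[0.64720017 0.0654857  0.05566326] 0.011410442456319883 58.78012239933014 [-0.22923012  0.46480985 -1.87261442]
tray wrist iou0 0.67 score 0.61
  -> [0.6464 0.0657 0.0428 1.7054] cost 0.308
[0.64734925 0.06533121 0.05575661]
[-0.008 -0.003  0.112  0.   ] -0.0026956549056329493 [0.    0.    0.    0.001]
```

Emit:
{"method": "play_rows", "body": {"commands": [[[1,-0.005,0,0.1,0],[1,-0.005,0,0.112,0],[1,-0.005,0,0.113,0],[-1,-0.005,0,0.113,0],[-1,-0.005,0,0.113,0],[-1,-0.005,0,0.113,0],[-1,-0.005,0,0.113,0],[-1,-0.005,0,-0.1,0],[-1,-0.005,0,-0.3,0],[-1,-0.005,0,-0.5,0],[-1,-0.005,0,-0.7,0],[-1,-0.005,0,-0.9,0]]]}}

```text
clock: 6.77
tcp_pos: [0.648, 0.0652, 0.2381]
orientation: [-0.206, 3.135, -0.0]
contact_force: [0.1, 0.2, 0.3]
grip_width: 0.0852
gripper_force: 0.0
```

```bash
python3 -c "
from look import *
o=get_obs();P=o['tcp_pos'];print(P,o['grip_width'])
p,v=look('tray',(.648,.0653,.02,1.7027))
b,_=look('board',(.6514,.0405,0,1.7027),ign='tray0',names=(v[0][0],))
u=np.array([np.cos(b[3]),np.sin(b[3])]);d=p[:2]-b[:2];print('along',d@u,'across',d@[-u[1],u[0]],p[3]-b[3])
print(go(.60,.2659,.2,3.0024))
"
```

```text
[0.64804713 0.06519839 0.23809531] 0.08521924355157648
tray wrist iou0 0.99 score 0.91
  -> [0.6481 0.0661 0.02   1.7042] cost 0.012
board wrist iou0 0.31 score 0.93
  -> [0.6517 0.0414 0.     1.6979] cost 0.036
along 0.024952864559850383 across 0.00047956238003394393 0.006278016263176589
[ 0.112  1.025  0.187 -0.828]
```

Emit:
{"method": "play_rows", "body": {"commands": [[[-1,0.11,1,0.19,-0.828],[-1,0.11,1,0.19,-0.828],[-1,0.11,1,0.19,-0.828],[-1,0.11,1,0.19,-0.828],[-1,0.11,1,0.19,-0.828],[-1,0.11,1,0.19,-0.828],[-1,0.11,1,0.19,-0.828],[-1,0.11,1,0.19,-0.828],[-1,0.11,1,0.19,-0.828],[-1,0.11,1,0.19,-0.828],[-1,0.11,1,0.19,-0.828],[-1,0.11,1,0.19,-0.828]]]}}

```text
clock: 7.97
tcp_pos: [0.5992, 0.2602, 0.1956]
orientation: [2.062, -2.365, -0.002]
contact_force: [-0.7, -0.2, -0.6]
grip_width: 0.0851
gripper_force: 0.0
```

```bash
python3 -c "
from look import *
p,v=look('tray',(.6,.2659,0,3.0024))
q,v=look('tray',p,(1,1,1,1),names=(v[0][0],))
print(get_obs()['tcp_pos'],go(p[0],p[1],.013,p[3]))"
```

```text
tray wrist iou0 0.97 score 0.68
  -> [0.5992 0.2672 0.     3.0069] cost 0.011
tray wrist iou0 0.99 score 0.68
  -> [ 5.9920e-01  2.6730e-01 -7.0000e-04  3.0038e+00] cost 0.01
[0.59978338 0.26050559 0.19660317] [-0.034  0.006  0.918 -0.004]
```

Emit:
{"method": "play_rows", "body": {"commands": [[[-0.2,-0.034,0.006,0.2,0],[-0.2,-0.034,0.006,0.4,0],[-0.2,-0.034,0.006,0.6,0],[-0.2,-0.034,0.006,0.8,0],[-0.2,-0.034,0.006,0.9,0],[-0.2,-0.034,0.006,0.918,0],[-0.2,-0.034,0.006,0.918,0],[1,-0.034,0.006,0.918,0],[1,-0.034,0.006,0.918,0],[1,-0.034,0.006,0.918,0],[1,-0.034,0.006,0.918,0],[1,-0.034,0.006,0.918,0]]]}}

```text
clock: 9.12
tcp_pos: [0.6017, 0.2685, 0.0166]
orientation: [-2.059, 2.368, -0.001]
contact_force: [-0.7, -0.2, 7.3]
grip_width: 0.011
gripper_force: 61.3
```

```bash
python3 -c "
from h import *
o=get_obs();print(o['tcp_pos'],o['grip_width'],o['gripper_force'],o['contact_force'])
print(go(.6548,.0162,.14,1.701))"
```

```text
[0.60167472 0.26850701 0.0166061 ] 0.011020789668686842 61.27206802368164 [-0.68362687 -0.22810956  7.32641868]
[ 1.211 -0.44  -0.618  0.829]
```

Emit:
{"method": "play_rows", "body": {"commands": [[[1,0,0,-0.2,0],[1,0,0,-0.4,0],[1,1,-0.44,-0.62,0.829],[1,1,-0.44,-0.62,0.829],[1,1,-0.44,-0.62,0.829],[1,1,-0.44,-0.62,0.829],[1,1,-0.44,-0.62,0.829],[1,1,-0.44,-0.62,0.829],[1,1,-0.44,-0.62,0.829],[1,1,-0.44,-0.62,0.829],[1,1,-0.44,-0.62,0.829],[1,1,-0.44,-0.62,0.829]]]}}

```text
clock: 10.12
tcp_pos: [0.6596, 0.0574, 0.1388]
orientation: [-0.275, 3.129, 0.001]
contact_force: [-0.2, 0.4, -2.1]
grip_width: 0.0107
gripper_force: 60.0
```

```bash
python3 -c "
from h import *
o=get_obs();print(o['tcp_pos'],o['grip_width'],o['gripper_force'],o['contact_force'])
print(go(.6548,.0162,.12,1.701))"
```

```text
[0.65957281 0.05740562 0.13879868] 0.010665443314456412 59.9836403131485 [-0.2078548   0.35317684 -2.13046157]
[ 0.06  -0.199  0.094  0.029]
```

Emit:
{"method": "play_rows", "body": {"commands": [[[1,0.06,-0.2,0.09,0.03],[1,0.06,-0.2,0.09,0.03],[1,0.06,-0.2,0.09,0.03],[1,0.06,-0.2,0.09,0.03],[1,0.06,-0.2,0.09,0.03]]]}}

```text
clock: 10.53
tcp_pos: [0.6555, 0.0172, 0.1208]
orientation: [-0.214, 3.133, 0.002]
contact_force: [-0.4, 1.1, -2.3]
grip_width: 0.0112
gripper_force: 38.8
```

```bash
python3 -c "
from look import *
o=get_obs();P=o['tcp_pos'];print(P,o['grip_width'])
p,v=look('tray',(P[0],P[1],P[2]-.013,1.701),(1,1,1,1),names=('wrist','top','scene'),save='b')
o=get_obs();P=o['tcp_pos'];print(P,p-[*P,1.701])
print(go(.6548,.0162,.12,1.701))"
```

```text
[0.65545877 0.01722079 0.12083495] 0.011212373368006661
tray wrist iou0 0.64 score 0.65
tray top iou0 0.15 score 0.64
tray scene iou0 0.65 score 0.76
  -> [0.6544 0.0173 0.0999 1.7095] cost 0.492
[0.65529957 0.01657129 0.12051295] [-0.00093919  0.00077671 -0.02062184  0.00850851]
[ 0.003 -0.002  0.003  0.004]
```

View pics/b_wrist.png

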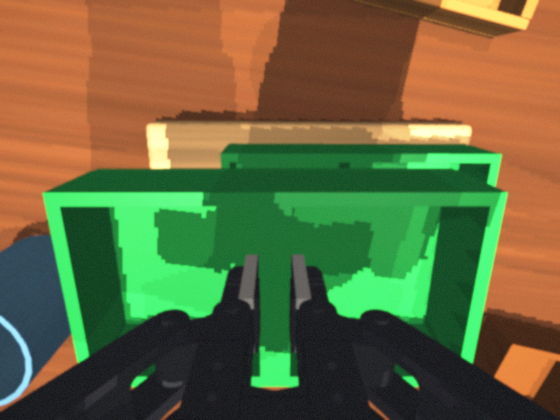

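```bash
python3 -c "
from look import *
f=grab('wrist');P=np.array(f['o']['tcp_pos']);z=P[2]-.0166+.04
a=unproj(f,(46,193),z);b=unproj(f,(507,193),z);m=(a+b)/2;d=b-a
print(P,a,b,np.linalg.norm(d),np.arctan2(d[1],d[0]),m)
u=d[:2]/np.linalg.norm(d[:2]);n=np.array([-u[1],u[0]])
print(m[:2]+.042*n,m[:2]-.042*n,f['o']['gripper_force'])
print(go(.6548,.0162,.077,1.701))"
```

```text
[0.65529957 0.01657129 0.12051295] [ 0.62239004 -0.06732919  0.14391295] [0.60088778 0.09051126 0.14391295] 0.1592983269850049 1.7061907056321812 [0.61163891 0.01159103 0.14391295]
[0.57002328 0.00592183] [0.65325453 0.01726024] 63.7563157081604
[ 0.003 -0.001  0.217  0.003]
```

Emit:
{"method": "play_rows", "body": {"commands": [[[1,-0.006,-0.006,0.12,0.003],[1,-0.006,-0.006,0.2,0.003],[1,-0.006,-0.006,0.217,0.003],[1,-0.006,-0.006,0.219,0.003],[-0.2,-0.006,-0.006,0.219,0.003],[-0.2,-0.006,-0.006,0.219,0.003],[-0.2,-0.006,-0.006,0.219,0.003],[-0.2,-0.006,-0.006,0.05,0.003],[-0.2,-0.006,-0.006,-0.15,0.003],[-1,-0.006,-0.006,-0.35,0.003],[-1,-0.006,-0.006,-0.55,0.003],[-1,-0.006,-0.006,-0.7,0.003]]]}}

```text
clock: 11.88
tcp_pos: [0.6574, 0.0147, 0.2646]
orientation: [-0.204, 3.131, 0.0]
contact_force: [0.6, 0.8, -0.6]
grip_width: 0.084
gripper_force: 0.0
```

```bash
python3 -c "
from look import *
o=get_obs();P=o['tcp_pos'];print(P,o['grip_width'])
p,v=look('tray',(.6548,.0162,.06,1.701),save='c')
p,v=look('tray',(.6548,.0162,.06,1.701),(1,1,1,1),names=(v[0][0],))
q=viewer.trace(v[0][0],'tray0');print([d['rect'] for d in q])
print(go(.6031,-.2655,.2,.1392))
"
```

```text
[0.65740281 0.0147415  0.26455264] 0.0839770421055201
tray wrist iou0 0.97 score 0.81
  -> [0.6545 0.0153 0.06   1.7003] cost 0.01
tray wrist iou0 0.97 score 0.81
  -> [0.6548 0.0153 0.0594 1.7007] cost 0.009
[[249.6, 118.9, 416.3, 209.7], [181.6, 126.0, 372.1, 222.3], [1.0, 0.0, 76.2, 158.7]]
[ 0.45  -1.356  0.306  0.994]
```

View pics/c_wrist.png

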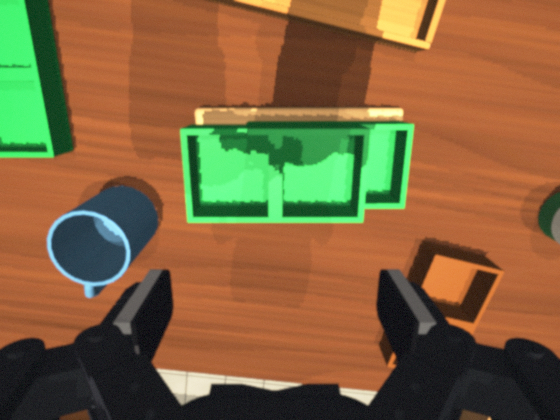

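Emit:
{"method": "play_rows", "body": {"commands": [[[-1,0.45,-1,0.28,0],[-1,0.45,-1,0.28,0],[-1,0.45,-1,0.28,0],[-1,0.45,-1,0.28,0],[-1,0.45,-1,0.28,0],[-1,0.45,-1,0.28,0]]]}}

```text
clock: 12.58
tcp_pos: [0.5886, -0.2014, 0.2013]
orientation: [0.193, -3.13, 0.003]
contact_force: [0.2, 0.5, 0.7]
grip_width: 0.0857
gripper_force: 0.0
```

Emit:
{"method": "play_rows", "body": {"commands": [[[-1,0,-0.356,0,0.99],[-1,0,-0.356,0,0.99],[-1,0,-0.356,0,0.99],[-1,0,-0.356,0,0.99],[-1,0,-0.356,0,0.99],[-1,0,-0.356,0,0.99],[-1,0,-0.356,0,0.99],[-1,0,-0.356,0,0.99],[-1,0,-0.356,0,0.99],[-1,0,-0.356,0,0.99],[-1,0,-0.356,0,0.99],[-1,0,-0.356,0,0.99]]]}}

```text
clock: 13.58
tcp_pos: [0.6014, -0.2651, 0.2023]
orientation: [-1.993, -2.425, 0.002]
contact_force: [0.5, -0.4, 0.4]
grip_width: 0.0856
gripper_force: 0.0
```

```bash
python3 -c "
from look import *
f=grab('wrist');grab('top')
f=grab('wrist')
p,v=look('tray',(.603,-.2655,0,.139),names=(f,))
q,v=look('tray',p,(1,1,1,1),names=(f,))
print(get_obs()['tcp_pos'],get_obs()['joints'],go(p[0],p[1],.015,p[3]))"
```

```text
tray wrist iou0 0.95 score 0.85
  -> [ 0.603  -0.2638  0.      0.1299] cost 0.012
tray wrist iou0 0.99 score 0.85
  -> [ 0.603  -0.2641 -0.0011  0.1302] cost 0.011
[ 0.60198211 -0.26535949  0.2033298 ] [-0.17352572  0.56558019  0.72256655  1.66147185 -0.41409132  1.07525393
  0.87752277] [0.006 0.008 0.942 0.048]
```

Emit:
{"method": "play_rows", "body": {"commands": [[[-0.2,0.006,0.008,0.2,0.048],[-0.2,0.006,0.008,0.4,0.048],[-0.2,0.006,0.008,0.6,0.048],[-0.2,0.006,0.008,0.8,0.048],[-0.2,0.006,0.008,0.92,0.048],[-0.2,0.006,0.008,0.935,0.048],[-0.2,0.006,0.008,0.935,0.048],[1,0.006,0.008,0.935,0.048],[1,0.006,0.008,0.935,0.048],[1,0.006,0.008,0.935,0.048],[1,0.006,0.008,0.935,0.048],[1,0.006,0.008,0.935,0.048]]]}}

```text
clock: 14.83
tcp_pos: [0.6052, -0.2649, 0.0196]
orientation: [2.075, 2.354, 0.002]
contact_force: [-1.0, 0.1, 8.0]
grip_width: 0.0109
gripper_force: 62.1
```

```bash
python3 -c "
from h import *
o=get_obs();print(o['tcp_pos'],o['grip_width'],o['gripper_force'],o['contact_force'])
print(go(.6484,.0658,.16,1.701))"
```

```text
[ 0.60516987 -0.26485845  0.01961635] 0.010918360184589871 62.13536739349365 [-0.99065565  0.14774968  7.95932493]
[ 1.612  0.424 -0.703  0.997]
```

Emit:
{"method": "play_rows", "body": {"commands": [[[1,0,0,-0.2,0],[1,0,0,-0.4,0],[1,0,0,-0.6,0],[1,0.8,0.2,-0.75,0],[1,0.8,0.2,-0.75,0],[1,0.8,0.2,-0.75,0],[1,0.8,0.2,-0.75,0],[1,0.8,0.2,-0.75,0]]]}}

```text
clock: 15.5
tcp_pos: [0.6263, -0.0882, 0.1682]
orientation: [-2.06, -2.368, -0.011]
contact_force: [1.2, 2.3, -2.9]
grip_width: 0.0107
gripper_force: 60.9
```

Emit:
{"method": "play_rows", "body": {"commands": [[[1,0.8,0.22,0,-1],[1,0.8,0.22,0,-1],[1,0.8,0.22,0,-1],[1,0.8,0.22,0,-1],[1,0.8,0.22,0,-1],[1,0.8,0.22,0,-1],[1,0.8,0.22,0,-1],[1,0.8,0.22,0,-1],[1,0.8,0.22,0,-1],[1,0.8,0.22,0,-1],[1,0.8,0.22,0,-1],[1,0.8,0.22,0,-1]]]}}

```text
clock: 16.5
tcp_pos: [0.6469, 0.0635, 0.1678]
orientation: [-0.096, 3.14, -0.0]
contact_force: [0.1, 0.1, -2.1]
grip_width: 0.0107
gripper_force: 60.8
```

```bash
python3 -c "
from h import *
grab('top');grab('top')
o=get_obs();print(o['tcp_pos'],o['grip_width'],o['gripper_force'],o['contact_force'])
print(go(.6484,.0658,.16,1.701))"
```

```text
[0.64700251 0.06332152 0.16780975] 0.01053004393131669 60.76182246208191 [ 1.66941922  0.21396719 -2.47408447]
[-0.008  0.012  0.039 -0.047]
```

Fine approach, then view the held tray's rear rim by a script instead of by eye.

Emit:
{"method": "play_rows", "body": {"commands": [[[1,-0.008,0.012,0,-0.047],[1,-0.008,0.012,0,-0.047],[1,-0.008,0.012,0,-0.047]]]}}

```text
clock: 16.85
tcp_pos: [0.6485, 0.0663, 0.1675]
orientation: [-0.195, 3.135, 0.0]
contact_force: [0.5, -0.3, -2.0]
grip_width: 0.0104
gripper_force: 60.8
```

```bash
cat > held.py <<'E'
from h import *
def held(dz):
    f=grab('wrist');P=np.array(f['o']['tcp_pos']);z=P[2]-dz+.04
    cv2.imwrite("pics/held%d.png"%f["shot"],f["pixels"][:,:,::-1]);print("held",f["shot"])
    # fit front rim line endpoints: predicted, then refined in the bright green rim mask
    hsv=cv2.cvtColor(f["pixels"],cv2.COLOR_RGB2HSV);m=((abs(hsv[...,0].astype(int)-62)<8)&(hsv[...,1]>90)).astype(np.uint8)
    R=tcp(f['o'])[1];out=[]
    for s in(-1,1):
        q=P+R[:,0]*.042+R[:,1]*s*.08;q[2]=z;out.append(proj(f,q[None])[0])
    print("predicted rim corners px",np.round(out,1));return f,z
if __name__=="__main__":
    import sys
    f,z=held(float(sys.argv[1]));print(f['o']['tcp_pos'],f['o']['grip_width'])
E
python3 held.py .0196; ls pics
```

```text
held 21
predicted rim corners px [[ 48.5 195.9]
 [499.  195.8]]
[0.64849796 0.06630767 0.16745523] 0.010392658644298928
a_wrist.png
b_scene.png
b_top.png
b_wrist.png
c_wrist.png
held21.png
scene0.png
top0.png
wrist0.png
```

View pics/held21.png

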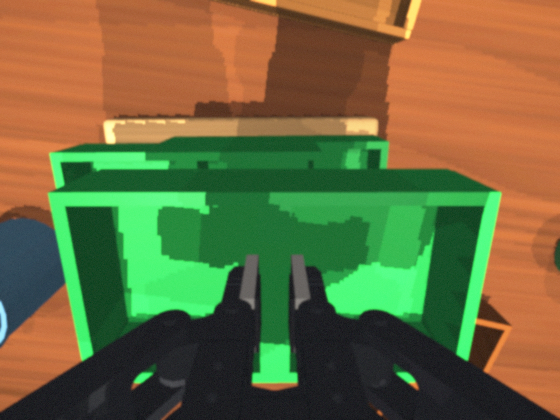

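Emit:
{"method": "play_rows", "body": {"commands": [[[1,-0.006,-0.005,0.15,0],[1,-0.006,-0.005,0.23,0],[1,-0.006,-0.005,0.24,0],[1,-0.006,-0.005,0.242,0],[-0.2,-0.006,-0.005,0.242,0],[-0.2,-0.006,-0.005,0.242,0],[-0.2,-0.006,-0.005,0.242,0],[-0.2,-0.006,-0.005,0.05,0],[-0.2,-0.006,-0.005,-0.15,0],[-1,-0.006,-0.005,-0.35,0],[-1,-0.006,-0.005,-0.55,0],[-1,-0.006,-0.005,-0.7,0]]]}}

```text
clock: 17.9
tcp_pos: [0.6506, 0.0654, 0.3117]
orientation: [-0.2, 3.131, 0.001]
contact_force: [0.5, -1.5, 0.6]
grip_width: 0.0844
gripper_force: 0.0
```

```bash
python3 -c "
from look import *
grab('top')
f=grab('wrist')
p,v=look('tray',(.6484,.0658,.10,1.701),names=(f,))
p,v=look('tray',(.6484,.0658,.10,1.701),(1,1,1,1),names=(f,))
print(get_obs()['tcp_pos'],get_obs()['contact_force'])
print(go(.3426,.287,.25,.1381))
"
```

```text
tray wrist iou0 0.97 score 0.66
  -> [0.6481 0.0653 0.1    1.6974] cost 0.011
tray wrist iou0 0.97 score 0.66
  -> [0.648  0.0652 0.1001 1.6971] cost 0.011
[0.65020928 0.06557731 0.30847107] [-0.47013801 -0.32479844 -0.70512346]
[1.384 1.295 0.29  0.994]
```

Emit:
{"method": "play_rows", "body": {"commands": [[[-1,0.7,0.65,0.1,0],[-1,0.7,0.65,0.1,0],[-1,0.7,0.65,0.1,0],[-1,0.7,0.65,0.1,0],[-1,0.7,0.65,0.1,0],[-1,0.7,0.65,0.1,0]]]}}

```text
clock: 18.6
tcp_pos: [0.4885, 0.1805, 0.2849]
orientation: [0.214, -3.128, -0.001]
contact_force: [-0.0, 0.2, -0.6]
grip_width: 0.0855
gripper_force: 0.0
```

Emit:
{"method": "play_rows", "body": {"commands": [[[-1,0.68,0.64,0.35,-1],[-1,0.68,0.64,0.35,-1],[-1,0.68,0.64,0.35,-1],[-1,0.68,0.64,0.35,-1],[-1,0.68,0.64,0.35,-1],[-1,0.68,0.64,0.35,-1],[-1,0.68,0.64,0.35,-1],[-1,0.68,0.64,0.35,-1],[-1,0.68,0.64,0.35,-1],[-1,0.68,0.64,0.35,-1],[-1,0.68,0.64,0.35,-1],[-1,0.68,0.64,0.35,-1]]]}}

```text
clock: 19.6
tcp_pos: [0.3429, 0.285, 0.216]
orientation: [2.289, -2.149, 0.0]
contact_force: [-0.3, 0.0, -1.0]
grip_width: 0.0855
gripper_force: 0.0
```

```bash
python3 -c "
from look import *
grab('top');grab('top')
f=grab('wrist')
p,v=look('tray',(.3426,.287,0,.138),names=(f,))
q,v=look('tray',p,(1,1,1,1),names=(f,))
print(get_obs()['tcp_pos'],get_obs()['joints'],go(p[0],p[1],.016,p[3]))"
```

```text
tray wrist iou0 0.97 score 0.67
  -> [0.3437 0.2878 0.     0.1335] cost 0.007
tray wrist iou0 0.99 score 0.67
  -> [0.3438 0.2878 0.     0.1333] cost 0.007
[0.34299615 0.2854998  0.21669576] [-8.46180938e-01  1.15641039e-01  1.30624013e-02  2.09358489e+00
 -1.92448821e-03  9.33605779e-01  2.36319102e+00] [-0.012 -0.005  1.003 -0.051]
```

Emit:
{"method": "play_rows", "body": {"commands": [[[-0.2,-0.012,-0.005,0.2,-0.051],[-0.2,-0.012,-0.005,0.4,-0.051],[-0.2,-0.012,-0.005,0.6,-0.051],[-0.2,-0.012,-0.005,0.8,-0.051],[-0.2,-0.012,-0.005,0.96,-0.051],[-0.2,-0.012,-0.005,1,-0.051],[-0.2,-0.012,-0.005,1,-0.051],[1,-0.012,-0.005,1,-0.051],[1,-0.012,-0.005,1,-0.051],[1,-0.012,-0.005,1,-0.051],[1,-0.012,-0.005,1,-0.051],[1,-0.012,-0.005,1,-0.051]]]}}

```text
clock: 20.85
tcp_pos: [0.345, 0.2896, 0.0193]
orientation: [-2.366, 2.061, -0.0]
contact_force: [-0.3, -0.7, 7.5]
grip_width: 0.0107
gripper_force: 59.2
```

```bash
python3 -c "
from h import *
o=get_obs();print(o['tcp_pos'],o['grip_width'],o['gripper_force'],o['contact_force'],o['joints'])
print(go(.6560,.0162,.20,1.701))"
```

```text
[0.34504741 0.28957612 0.019274  ] 0.010678657870203587 59.186652302742004 [-0.31176378 -0.69559179  7.49940223] [-8.35320505e-01  4.60436031e-01 -1.85153160e-03  2.23434645e+00
  1.98942013e-03  4.42908850e-01  2.44016453e+00]
[ 1.565 -1.356 -0.903 -0.995]
```

Emit:
{"method": "play_rows", "body": {"commands": [[[1,0,0,-0.2,0],[1,0,0,-0.4,0],[1,0,0,-0.6,0],[1,0,0,-0.8,0],[1,0.6,-0.5,-0.95,0],[1,0.6,-0.5,-0.95,0],[1,0.6,-0.5,-0.95,0],[1,0.6,-0.5,-0.95,0],[1,0.6,-0.5,-0.95,0]]]}}

```text
clock: 21.6
tcp_pos: [0.4651, 0.1776, 0.2104]
orientation: [-2.355, 2.071, -0.008]
contact_force: [1.2, 0.2, -1.4]
grip_width: 0.0106
gripper_force: 59.2
```

Emit:
{"method": "play_rows", "body": {"commands": [[[1,0.96,-0.85,0,1],[1,0.96,-0.85,0,1],[1,0.96,-0.85,0,1],[1,0.96,-0.85,0,1],[1,0.96,-0.85,0,1],[1,0.96,-0.85,0,1],[1,0.96,-0.85,0,1],[1,0.96,-0.85,0,1],[1,0.96,-0.85,0,1],[1,0.96,-0.85,0,1],[1,0.96,-0.85,0,1],[1,0.96,-0.85,0,1]]]}}

```text
clock: 22.6
tcp_pos: [0.6539, 0.0171, 0.2083]
orientation: [-0.317, 3.125, 0.002]
contact_force: [0.8, -1.1, -2.0]
grip_width: 0.0103
gripper_force: 59.3
```

```bash
python3 -c "
from h import *
grab('top');grab('top')
o=get_obs();print(o['tcp_pos'],o['grip_width'],o['gripper_force'],o['contact_force'])
print(go(.6560,.0157,.208,1.701))"
```

```text
[0.6539269  0.01722858 0.2080265 ] 0.010585020032253964 59.294371604919434 [-0.3521591   0.62720577 -1.18152427]
[-0.009 -0.01   0.     0.049]
```

Emit:
{"method": "play_rows", "body": {"commands": [[[1,-0.009,-0.01,0,0.049],[1,-0.009,-0.01,0,0.049],[1,-0.009,-0.01,0,0.049],[1,-0.009,-0.01,0,0.049]]]}}

```text
clock: 23.03
tcp_pos: [0.6562, 0.0151, 0.2076]
orientation: [-0.212, 3.134, 0.001]
contact_force: [-0.9, -0.5, -1.2]
grip_width: 0.011
gripper_force: 59.3
```

```bash
python3 held.py .0193
```

```text
held 29
predicted rim corners px [[ 47.9 196.2]
 [499.5 196. ]]
[0.6562343  0.01511406 0.20755677] 0.010956962084312469
```

```bash
cp $(ls -t pics/held*.png|head -1) pics/heldB.png
```

```text
(no output)
```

View pics/heldB.png

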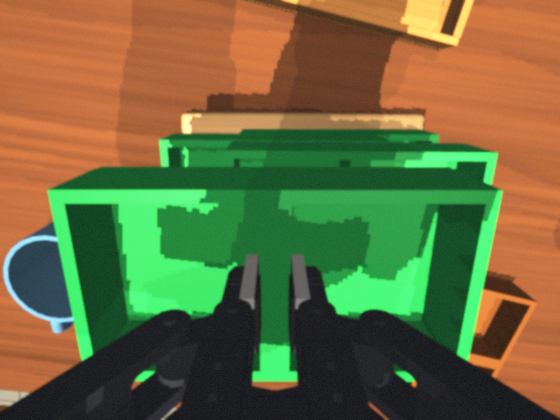

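Emit:
{"method": "play_rows", "body": {"commands": [[[1,-0.002,0.004,0.15,0],[1,-0.002,0.004,0.23,0],[1,-0.002,0.004,0.241,0],[1,-0.002,0.004,0.243,0],[-0.2,-0.002,0.004,0.243,0],[-0.2,-0.002,0.004,0.243,0],[-0.2,-0.002,0.004,0.243,0],[-0.2,-0.002,0.004,0.05,0],[-0.2,-0.002,0.004,-0.15,0],[-1,-0.002,0.004,-0.35,0],[-1,-0.002,0.004,-0.55,0],[-1,-0.002,0.004,-0.55,0]]]}}

```text
clock: 24.08
tcp_pos: [0.6606, 0.0148, 0.3268]
orientation: [-0.206, 3.121, 0.001]
contact_force: [0.7, -0.4, 1.4]
grip_width: 0.0843
gripper_force: 0.0
```

```bash
python3 -c "
from look import *
grab('top')
f=grab('wrist')
p,v=look('tray',(.6548,.0162,.14,1.701),names=(f,))
p,v=look('tray',(.6548,.0162,.14,1.701),(1,1,1,1),names=(f,))
print(get_obs()['tcp_pos'],get_obs()['contact_force'])
"; python3 find.py | grep jar; python3 -c "
from look import *
import pickle
T,S,D=pickle.load(open('d.pkl','rb'))
cv2.imwrite('pics/top1.png',T['pixels'][:,:,::-1])
for g in ((.5517,.3698),(.4487,.3831),(.5486,-.4007)):
    b=[min(D['jar'][v],key=lambda q:np.hypot(*(np.array(pose0(f,q[1],.03)[:2])-g)))[1] for v,f in(('top',T),('scene',S))]
    print(fit([(T,b[0],None),(S,b[1],None)],'jar',(*g,0,0),(1,1,0,0)))
print(go(.5517,.3698,.25,1.701))
"
```

```text
tray wrist iou0 0.98 score 0.57
  -> [0.6545 0.0161 0.14   1.7029] cost 0.008
tray wrist iou0 0.98 score 0.57
  -> [0.6544 0.0161 0.1404 1.7023] cost 0.008
[0.65605737 0.01600292 0.31625559] [-0.36436607  0.39355506 -0.54150941]
jar top 0.89 304 [ 0.546 -0.398  2.019] [ 21.   50.  207.5]
jar top 0.7 321 [0.523 0.469 1.109] [148. 126. 170.]
jar top 0.64 275 [0.549 0.363 1.186] [ 22.  45. 223.]
jar top 0.58 305 [0.45  0.378 2.376] [ 24.  28. 223.]
jar scene 0.91 378 [0.453 0.382 0.059] [ 19.   48.  166.5]
jar scene 0.8 316 [ 0.548 -0.396  0.63 ] [ 18.  51. 143.]
jar scene 0.68 389 [0.553 0.374 2.868] [ 20.  36. 191.]
jar scene 0.63 382 [0.525 0.475 3.04 ] [147.  132.  128.5]
(array([0.55170778, 0.36936598, 0.        , 0.        ]), np.float64(0.16606786515148603))
(array([0.45021486, 0.38138849, 0.        , 0.        ]), np.float64(0.12807486631016046))
(array([ 0.54813336, -0.39896494,  0.        ,  0.        ]), np.float64(0.12420737301991414))
[2.880e-01 1.824e+00 3.370e-01 1.000e-03]
```

View pics/top1.png

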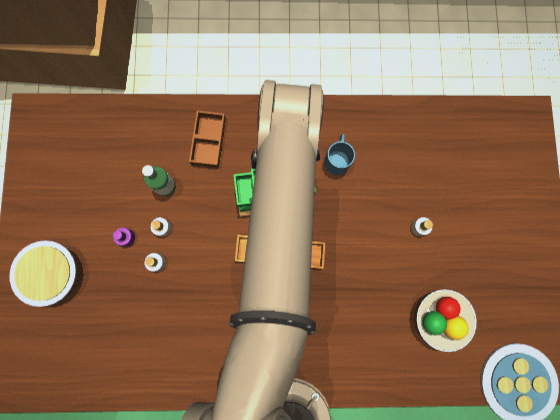

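Emit:
{"method": "play_rows", "body": {"commands": [[[-1,0.2,0.92,0,0],[-1,0.2,0.92,0,0],[-1,0.2,0.92,0,0],[-1,0.2,0.92,0,0],[-1,0.2,0.92,0,0],[-1,0.2,0.92,0,0]]]}}

```text
clock: 25.48
tcp_pos: [0.5903, 0.2009, 0.3168]
orientation: [0.223, -3.132, -0.005]
contact_force: [0.8, 1.0, -0.1]
grip_width: 0.0854
gripper_force: 0.0
```

Emit:
{"method": "play_rows", "body": {"commands": [[[-1,0.09,0.9,0.4,0.14],[-1,0.09,0.9,0.4,0.14],[-1,0.09,0.9,0.4,0.14],[-1,0.09,0.9,0.4,0.14],[-1,0.09,0.9,0.4,0.14],[-1,0.09,0.9,0.4,0.14],[-1,0.09,0.9,0.4,0.14],[-1,0.09,0.9,0.4,0.14]]]}}

```text
clock: 26.15
tcp_pos: [0.5523, 0.3676, 0.2376]
orientation: [0.14, 3.138, -0.002]
contact_force: [0.2, -0.1, -0.6]
grip_width: 0.0855
gripper_force: 0.0
```

```bash
python3 -c "
from look import *
grab('top')
f=grab('wrist');cv2.imwrite('pics/j1.png',f['pixels'][:,:,::-1])
p,v=look('jar',(.5517,.3693,0,0),(1,1,0,0),names=(f,))
q,v=look('jar',p,(1,1,1,0),names=(f,))
look('jar',(.45,.3815,0,0),(1,1,0,0),names=(f,))
print(get_obs()['tcp_pos'],go(p[0],p[1],.05,1.479))"
```

```text
jar wrist iou0 0.94 score 0.76
  -> [0.5509 0.3698 0.     0.    ] cost 0.052
jar wrist iou0 0.95 score 0.76
  -> [ 0.5532  0.3698 -0.0091  0.    ] cost 0.029
jar wrist iou0 0.94 score 0.97
  -> [0.4496 0.3823 0.     0.    ] cost 0.035
[0.55235464 0.36758756 0.23813753] [0.009 0.01  0.941 0.001]
```

View pics/j1.png

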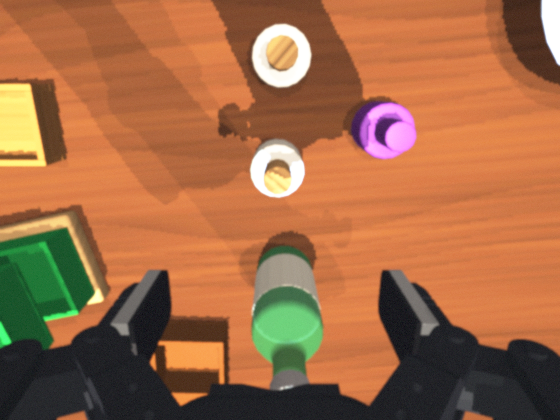

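```bash
python3 -c "
from look import *
f=grab('wrist')
print(unproj(f,(278,179),.08),unproj(f,(277,170),.042),unproj(f,(283,51),.08),unproj(f,(281,56),.042))
p=(.5513,.3698);print(get_obs()['tcp_pos'],go(*p,.12,1.479))"
```

```text
[0.54891241 0.3713331  0.08      ] [0.54943247 0.37072364 0.042     ] [0.44790935 0.38407653 0.08      ] [0.44849134 0.38317797 0.042     ]
[0.55211518 0.36796598 0.23801872] [0.005 0.008 0.59  0.001]
```

Emit:
{"method": "play_rows", "body": {"commands": [[[-0.5,0.012,0.012,0.2,0],[-0.5,0.012,0.012,0.4,0],[-0.5,0.012,0.012,0.6,0],[-0.5,0.012,0.012,0.8,0],[-0.5,0.012,0.012,0.9,0],[-0.5,0.012,0.012,0.94,0],[-0.5,0.012,0.012,0.94,0],[1,0.012,0.012,0.94,0],[1,0.012,0.012,0.94,0],[1,0.012,0.012,0.94,0],[1,0.012,0.012,0.94,0],[1,0.012,0.012,0.94,0]]], "grip_force": 50}}

```text
clock: 27.45
tcp_pos: [0.5505, 0.3722, 0.0513]
orientation: [0.139, 3.136, 0.004]
contact_force: [0.0, -1.3, 7.1]
grip_width: 0.0247
gripper_force: 48.6
```

```bash
python3 -c "
from h import *
o=get_obs();print(o['tcp_pos'],o['grip_width'],o['gripper_force'],o['contact_force'])
print(go(.4845,.1019,.12,1.479))"
```

```text
[0.55054309 0.37218682 0.05133745] 0.024650386834589273 48.63589704036713 [ 0.01246618 -1.3032791   7.08335665]
[ 0.209 -1.374 -0.347  0.002]
```

Emit:
{"method": "play_rows", "body": {"commands": [[[1,0,0,-0.2,0],[1,0,0,-0.4,0],[1,0.1,-0.7,-0.5,0],[1,0.1,-0.7,-0.5,0],[1,0.1,-0.7,-0.5,0],[1,0.1,-0.7,-0.5,0],[1,0.1,-0.7,-0.5,0]]]}}

```text
clock: 28.03
tcp_pos: [0.5164, 0.2278, 0.1504]
orientation: [-0.15, -3.138, 0.002]
contact_force: [-0.2, 0.2, -3.0]
grip_width: 0.0245
gripper_force: 50.1
```

Emit:
{"method": "play_rows", "body": {"commands": [[[1,0.11,-0.67,0,0],[1,0.11,-0.67,0,0],[1,0.11,-0.67,0,0],[1,0.11,-0.67,0,0],[1,0.11,-0.67,0,0],[1,0.11,-0.67,0,0],[1,0.11,-0.67,0,0]]]}}

```text
clock: 28.62
tcp_pos: [0.4838, 0.104, 0.1495]
orientation: [0.136, 3.138, 0.002]
contact_force: [0.2, 0.2, -1.7]
grip_width: 0.0245
gripper_force: 50.3
```

```bash
python3 -c "
from look import *
grab('top')
f=grab('wrist');cv2.imwrite('pics/j2.png',f['pixels'][:,:,::-1]);o=f['o'];P=o['tcp_pos'];print(P,o['grip_width'],o['gripper_force'])
p,v=look('rack',(.4771,.0222,0,-.0922),(1,1,0,1),names=(f,))
p,v=look('jar',(P[0],P[1],P[2]-.051,0),(1,1,1,0),names=(f,))
d=p[:3]-P;print(d,go(.4845,.1019,.0575,1.479))"
```

```text
[0.4838015  0.10419392 0.14941204] 0.02424910825261684 50.32888948917389
rack wrist iou0 0.87 score 0.75
  -> [ 0.4771  0.0218  0.     -0.0908] cost 0.131
noneTraceback (most recent call last):
  File "<string>", line 6, in <module>
    p,v=look('jar',(P[0],P[1],P[2]-.051,0),(1,1,1,0),names=(f,))
        ~~~~^^^^^^^^^^^^^^^^^^^^^^^^^^^^^^^^^^^^^^^^^^^^^^^^^^^^
  File "look.py", line 21, in look
    p,c=fit(vs,kind,guess,free);print("  ->",np.round(p,4),"cost",round(c,3));return p,vs
        ~~~^^^^^^^^^^^^^^^^^^^^
  File "h.py", line 47, in fit
    res=minimize(cost,v,method="Nelder-Mead",options=dict(initial_simplex=np.vstack([v]+[v+np.eye(len(v))[i]*st[i] for i in range(len(v))]),maxfev=150,xatol=2e-4,fatol=2e-4));v=res.x;st=st/3
    res = _minimize_neldermead(fun, x0, args, callback, bounds=bounds,
                               **options)
    fsim[k] = func(sim[k])
              ~~~~^^^^^^^^
    fx = function(np.copy(x), *(wrapper_args + args))
  File "h.py", line 44, in cost
    return c/len(V)
           ~^~~~~~~
ZeroDivisionError: division by zero
```

View pics/j2.png

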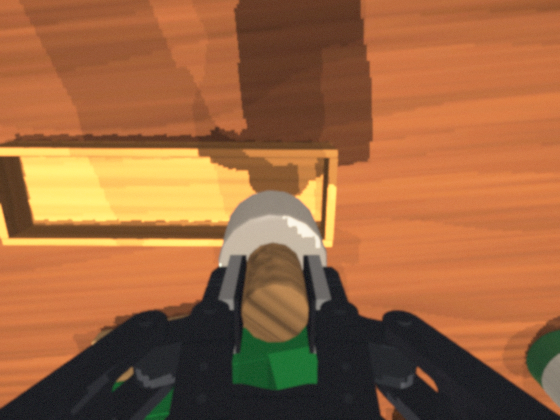

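```bash
python3 -c "
from look import *
f=grab('wrist');P=f['o']['tcp_pos']
for dx in(-.003,0,.003):
    q=np.argwhere(sil(f,'jar',(P[0]+dx,P[1],P[2]-.0513,0)));print(dx,q.min(0)/4,q.max(0)/4)
print(P,go(.4845,.1019,.0575,1.479))"
```

```text
-0.003 [182.   218.25] [334.75 329.5 ]
0 [187.25 219.  ] [341.25 329.75]
0.003 [192.25 220.  ] [347.75 330.  ]
[0.48350557 0.10366342 0.14921626] [-0.006 -0.007  0.458  0.003]
```

Emit:
{"method": "play_rows", "body": {"commands": [[[1,0,-0.007,0.2,0],[1,0,-0.007,0.35,0],[1,0,-0.007,0.44,0],[1,0,-0.007,0.457,0],[1,0,-0.007,0.459,0],[-0.5,0,-0.007,0.459,0],[-0.5,0,-0.007,0.459,0],[-0.5,0,-0.007,0.459,0],[-0.5,0,-0.007,0.25,0],[-0.5,0,-0.007,0.05,0],[-1,0,-0.007,-0.15,0],[-1,0,-0.007,-0.3,0]]]}}

```text
clock: 29.87
tcp_pos: [0.4841, 0.1009, 0.2129]
orientation: [0.139, 3.135, 0.003]
contact_force: [0.5, 0.0, 0.2]
grip_width: 0.0846
gripper_force: 0.0
```

```bash
python3 -c "
from look import *
grab('top')
f=grab('wrist');cv2.imwrite('pics/j3.png',f['pixels'][:,:,::-1])
p,v=look('jar',(.4845,.1019,.006,0),(1,1,0,0),names=(f,))
d=p[:2]-[.4771,.0222];a=-.0915;print('along',d@[-np.sin(a),np.cos(a)],'across',d@[np.cos(a),np.sin(a)])
print(get_obs()['tcp_pos'],go(.4493,.3825,.24,1.479))"
```

```text
jar wrist iou0 0.91 score 0.87
  -> [0.4842 0.1004 0.006  0.    ] cost 0.06
along 0.0784736162308463 across -0.00011333778945160434
[0.48496912 0.10180592 0.21241312] [ 0.3    1.383 -0.133  0.003]
```

Jar in rack, centred. Next jar.

Emit:
{"method": "play_rows", "body": {"commands": [[[-1,0.15,0.7,-0.13,0],[-1,0.15,0.7,-0.13,0],[-1,0.15,0.7,-0.13,0],[-1,0.15,0.7,-0.13,0],[-1,0.15,0.7,-0.13,0]]]}}

```text
clock: 30.43
tcp_pos: [0.4639, 0.2494, 0.235]
orientation: [-0.124, -3.139, -0.003]
contact_force: [-0.4, -0.1, 0.3]
grip_width: 0.0858
gripper_force: 0.0
```

Emit:
{"method": "play_rows", "body": {"commands": [[[-1,0.15,0.68,0,0],[-1,0.15,0.68,0,0],[-1,0.15,0.68,0,0],[-1,0.15,0.68,0,0],[-1,0.15,0.68,0,0],[-1,0.15,0.68,0,0]]]}}

```text
clock: 30.93
tcp_pos: [0.4471, 0.3807, 0.2341]
orientation: [-0.136, -3.138, 0.004]
contact_force: [1.1, -0.4, -1.2]
grip_width: 0.0849
gripper_force: 0.0
```

```bash
python3 -c "
from look import *
grab('top');grab('top')
f=grab('wrist');cv2.imwrite('pics/j4.png',f['pixels'][:,:,::-1])
p,v=look('jar',(.4493,.3825,0,0),(1,1,0,0),names=(f,))
print(get_obs()['tcp_pos'],go(p[0],p[1],.05,1.479))"
```

```text
jar wrist iou0 0.95 score 0.62
  -> [0.4493 0.3826 0.     0.    ] cost 0.054
[0.44836073 0.37896738 0.23520266] [-0.003  0.019  0.926  0.   ]
```

Emit:
{"method": "play_rows", "body": {"commands": [[[-0.5,-0.003,0.019,0.2,0],[-0.5,-0.003,0.019,0.4,0],[-0.5,-0.003,0.019,0.6,0],[-0.5,-0.003,0.019,0.8,0],[-0.5,-0.003,0.019,0.9,0],[-0.5,-0.003,0.019,0.925,0],[-0.5,-0.003,0.019,0.925,0],[1,-0.003,0.019,0.925,0],[1,-0.003,0.019,0.925,0],[1,-0.003,0.019,0.925,0],[1,-0.003,0.019,0.925,0],[1,-0.003,0.019,0.925,0]]]}}

```text
clock: 32.13
tcp_pos: [0.4497, 0.3854, 0.052]
orientation: [0.139, 3.137, 0.003]
contact_force: [-1.1, -2.9, 7.5]
grip_width: 0.0249
gripper_force: 48.8
```

```bash
python3 -c "
from h import *
o=get_obs();print(o['tcp_pos'],o['grip_width'],o['gripper_force'],o['contact_force'])
print(go(.4768,.0222,.17,1.479))"
```

```text
[0.44968354 0.38541652 0.05203338] 0.02488543201722255 48.81464123725891 [-1.05372729 -2.88385461  7.52812627]
[-0.297 -1.796 -0.593  0.002]
```

Emit:
{"method": "play_rows", "body": {"commands": [[[1,0,0,-0.2,0],[1,0,0,-0.4,0],[1,0,0,-0.6,0],[1,-0.15,-0.9,-0.75,0],[1,-0.15,-0.9,-0.75,0],[1,-0.15,-0.9,-0.75,0],[1,-0.15,-0.9,-0.75,0],[1,-0.15,-0.9,-0.75,0],[1,-0.15,-0.9,-0.75,0]]]}}

```text
clock: 32.88
tcp_pos: [0.4631, 0.1971, 0.2013]
orientation: [0.151, 3.137, -0.0]
contact_force: [-0.0, 0.7, -3.1]
grip_width: 0.0247
gripper_force: 50.7
```

Emit:
{"method": "play_rows", "body": {"commands": [[[1,-0.145,-0.9,0,0],[1,-0.145,-0.9,0,0],[1,-0.145,-0.9,0,0],[1,-0.145,-0.9,0,0],[1,-0.145,-0.9,0,0],[1,-0.145,-0.9,0,0],[1,-0.145,-0.9,0.2,0],[1,-0.145,-0.9,0.2,0],[1,-0.145,-0.9,0.2,0]]]}}

```text
clock: 33.63
tcp_pos: [0.4741, 0.0221, 0.1591]
orientation: [-0.136, -3.134, 0.002]
contact_force: [0.1, 0.3, -2.7]
grip_width: 0.0244
gripper_force: 50.8
```

```bash
python3 -c "
from look import *
grab('top')
f=grab('wrist');cv2.imwrite('pics/j5.png',f['pixels'][:,:,::-1]);o=f['o'];P=o['tcp_pos'];print(P,o['grip_width'],o['gripper_force'])
for dx in(-.003,0,.003):
    q=np.argwhere(sil(f,'jar',(P[0]+dx,P[1],P[2]-.052,0)));print(dx,q.min(0)/4,q.max(0)/4)
h=cv2.cvtColor(f['pixels'],cv2.COLOR_RGB2HSV);c=h[150:260,274];print([(150+i,*map(int,v)) for i,v in enumerate(c) if 178<150+i<204])
print(go(.4768,.0222,.058,1.479))"
```

```text
[0.47534158 0.02208439 0.16031096] 0.024633084965328733 50.788124799728394
-0.003 [181.75 218.5 ] [333.25 329.25]
0 [187.   219.25] [340.  329.5]
0.003 [192.25 220.25] [346.5 330. ]
[(179, 13, 159, 127), (180, 13, 164, 126), (181, 13, 155, 128), (182, 13, 157, 127), (183, 13, 165, 128), (184, 14, 163, 130), (185, 14, 165, 133), (186, 14, 156, 137), (187, 14, 136, 139), (188, 13, 86, 143), (189, 14, 56, 145), (190, 17, 47, 146), (191, 19, 39, 144), (192, 17, 45, 147), (193, 15, 42, 147), (194, 16, 42, 146), (195, 16, 44, 145), (196, 14, 39, 145), (197, 16, 37, 146), (198, 14, 40, 145), (199, 14, 40, 148), (200, 14, 40, 148), (201, 16, 39, 144), (202, 16, 42, 146), (203, 18, 41, 148)]
[-0.003  0.001  0.515  0.003]
```

Emit:
{"method": "play_rows", "body": {"commands": [[[1,-0.004,0.001,0.2,0],[1,-0.004,0.001,0.4,0],[1,-0.004,0.001,0.49,0],[1,-0.004,0.001,0.511,0],[1,-0.004,0.001,0.514,0],[-0.5,-0.004,0.001,0.514,0],[-0.5,-0.004,0.001,0.514,0],[-0.5,-0.004,0.001,0.514,0],[-0.5,-0.004,0.001,0.3,0],[-0.5,-0.004,0.001,0.1,0],[-1,-0.004,0.001,-0.1,0],[-1,-0.004,0.001,-0.3,0]]]}}

```text
clock: 34.73
tcp_pos: [0.4764, 0.0209, 0.2228]
orientation: [0.139, 3.138, 0.0]
contact_force: [1.0, 0.2, -0.1]
grip_width: 0.0847
gripper_force: 0.0
```

```bash
python3 -c "
from look import *
grab('top')
f=grab('wrist');cv2.imwrite('pics/j6.png',f['pixels'][:,:,::-1])
for g in((.4771,.0222),(.4843,.1006)):
    p,v=look('jar',(*g,.006,0),(1,1,0,0),names=(f,))
    d=p[:2]-[.4771,.0222];a=-.0915;print('along',d@[-np.sin(a),np.cos(a)],'across',d@[np.cos(a),np.sin(a)])
T=grab('top');p,v=look('jar',(.5482,-.399,0,0),(1,1,0,0),names=(T,))
print(get_obs()['tcp_pos'],go(.5486,-.400,.24,1.479))"
```

```text
jar wrist iou0 0.0 score 0.59
  -> [0.4771 0.0222 0.006  0.    ] cost 1.0
along 0.0 across 0.0
jar wrist iou0 0.94 score 0.59
  -> [0.4841 0.1002 0.006  0.    ] cost 0.058
along 0.07833775821642909 across -0.00011878249529674133
jar top iou0 0.9 score 0.6
  -> [ 0.5482 -0.4016  0.      0.    ] cost 0.104
[0.47576664 0.02150179 0.21979953] [-0.547 -2.068 -0.102  0.003]
```

View pics/j6.png

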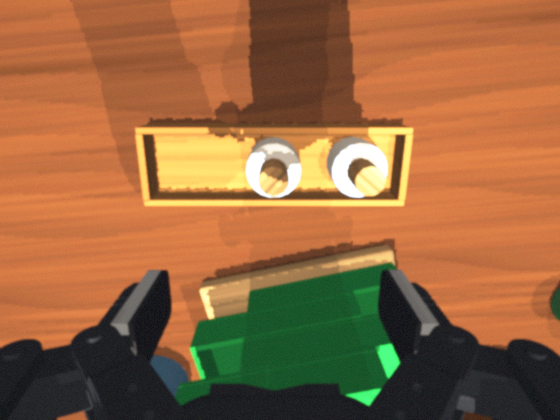

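Emit:
{"method": "play_rows", "body": {"commands": [[[-1,-0.27,-1,-0.1,0],[-1,-0.27,-1,-0.1,0],[-1,-0.27,-1,-0.1,0],[-1,-0.27,-1,-0.1,0],[-1,-0.27,-1,-0.1,0],[-1,-0.27,-1,-0.1,0]]]}}

```text
clock: 35.53
tcp_pos: [0.5114, -0.1923, 0.2403]
orientation: [0.156, 3.138, -0.009]
contact_force: [-0.6, 0.5, 0.6]
grip_width: 0.0854
gripper_force: 0.0
```

Emit:
{"method": "play_rows", "body": {"commands": [[[-1,-0.27,-1,0,0],[-1,-0.27,-1,0,0],[-1,-0.27,-1,0,0],[-1,-0.27,-1,0,0],[-1,-0.27,-1,0,0],[-1,-0.27,-1,0,0],[-1,-0.27,-1,0,0]]]}}

```text
clock: 36.12
tcp_pos: [0.5467, -0.3896, 0.2379]
orientation: [-0.147, -3.134, 0.001]
contact_force: [-0.3, 0.6, 0.1]
grip_width: 0.0854
gripper_force: 0.0
```

```bash
python3 -c "
from look import *
grab('top');grab('top')
f=grab('wrist');cv2.imwrite('pics/j7.png',f['pixels'][:,:,::-1])
p,v=look('jar',(.5485,-.401,0,0),(1,1,0,0),names=(f,))
print(get_obs()['tcp_pos'],go(p[0],p[1],.05,1.479))"
```

```text
jar wrist iou0 0.88 score 0.92
  -> [ 0.5494 -0.3984  0.      0.    ] cost 0.068
[ 0.54918151 -0.38465793  0.23928833] [-0.008 -0.07   0.946  0.004]
```

Emit:
{"method": "play_rows", "body": {"commands": [[[-0.5,-0.008,-0.07,0.2,0],[-0.5,-0.008,-0.07,0.4,0],[-0.5,-0.008,-0.07,0.6,0],[-0.5,-0.008,-0.07,0.8,0],[-0.5,-0.008,-0.07,0.92,0],[-0.5,-0.008,-0.07,0.945,0],[-0.5,-0.008,-0.07,0.945,0],[1,-0.008,-0.07,0.945,0],[1,-0.008,-0.07,0.945,0],[1,-0.008,-0.07,0.945,0],[1,-0.008,-0.07,0.945,0],[1,-0.008,-0.07,0.945,0]]]}}

```text
clock: 37.32
tcp_pos: [0.5506, -0.4013, 0.0536]
orientation: [0.138, 3.135, -0.002]
contact_force: [-0.2, 1.5, 7.3]
grip_width: 0.0241
gripper_force: 48.6
```

```bash
python3 -c "
from h import *
o=get_obs();print(o['tcp_pos'],o['grip_width'],o['gripper_force'],o['contact_force'])
print(go(.4695,-.0574,.16,1.479))"
```

```text
[ 0.55060195 -0.40134209  0.05357901] 0.02410501827665166 48.58589708805084 [-0.24466974  1.54910966  7.31073722]
[ 0.553  1.677 -0.536  0.003]
```

Emit:
{"method": "play_rows", "body": {"commands": [[[1,0,0,-0.2,0],[1,0,0,-0.4,0],[1,0.27,0.84,-0.54,0],[1,0.27,0.84,-0.54,0],[1,0.27,0.84,-0.54,0],[1,0.27,0.84,-0.54,0],[1,0.27,0.84,-0.54,0],[1,0.27,0.84,-0.54,0]]]}}

```text
clock: 37.98
tcp_pos: [0.5101, -0.2237, 0.1596]
orientation: [-0.129, -3.139, -0.006]
contact_force: [1.0, -0.1, -3.5]
grip_width: 0.0242
gripper_force: 50.5
```

Emit:
{"method": "play_rows", "body": {"commands": [[[1,0.28,0.83,0,0],[1,0.28,0.83,0,0],[1,0.28,0.83,0,0],[1,0.28,0.83,0,0],[1,0.28,0.83,0,0],[1,0.28,0.83,0,0],[1,0.28,0.83,0,0],[1,0.28,0.83,0,0]]]}}

```text
clock: 38.65
tcp_pos: [0.4695, -0.06, 0.1597]
orientation: [0.141, 3.137, -0.001]
contact_force: [0.1, -0.6, -2.3]
grip_width: 0.0248
gripper_force: 50.9
```

```bash
python3 -c "
from look import *
grab('top');grab('top')
f=grab('wrist');cv2.imwrite('pics/j8.png',f['pixels'][:,:,::-1]);o=f['o'];P=o['tcp_pos'];print(P,o['grip_width'],o['gripper_force'])
for dx in(-.003,0,.003):
    q=np.argwhere(sil(f,'jar',(P[0]+dx,P[1],P[2]-.0536,0)));print(dx,q.min(0)/4,q.max(0)/4)
h=cv2.cvtColor(f['pixels'],cv2.COLOR_RGB2HSV);c=h[150:260,274];print([(150+i,*map(int,v)) for i,v in enumerate(c) if 176<150+i<200])
print(go(.4695,-.0574,.0596,1.479))"
```

```text
[ 0.46935922 -0.06029847  0.15952027] 0.024329563703729257 50.864503383636475
-0.003 [181. 219.] [330.75 328.75]
0 [186.25 219.75] [337.25 329.25]
0.003 [191.25 220.75] [343.75 329.5 ]
[(177, 14, 161, 152), (178, 13, 162, 151), (179, 14, 171, 148), (180, 14, 174, 144), (181, 13, 168, 147), (182, 14, 172, 145), (183, 13, 157, 140), (184, 14, 142, 131), (185, 13, 91, 131), (186, 14, 56, 142), (187, 14, 44, 146), (188, 16, 40, 145), (189, 18, 43, 149), (190, 17, 43, 147), (191, 16, 43, 148), (192, 15, 42, 147), (193, 19, 39, 144), (194, 15, 41, 149), (195, 14, 40, 148), (196, 19, 37, 150), (197, 18, 44, 146), (198, 18, 43, 147), (199, 18, 39, 145)]
[0.    0.014 0.499 0.   ]
```

View pics/j8.png

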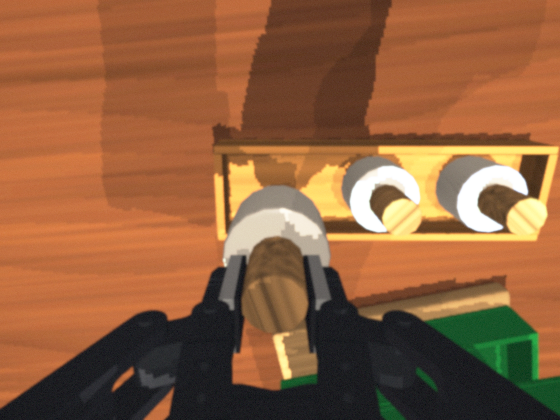

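Emit:
{"method": "play_rows", "body": {"commands": [[[1,0,0.012,0.2,0],[1,0,0.012,0.4,0],[1,0,0.012,0.48,0],[1,0,0.012,0.498,0],[1,0,0.012,0.501,0],[-0.5,0,0.012,0.501,0],[-0.5,0,0.012,0.501,0],[-0.5,0,0.012,0.501,0],[-0.5,0,0.012,0.3,0],[-0.5,0,0.012,0.1,0],[-1,0,0.012,-0.1,0],[-1,0,0.012,-0.3,0]]]}}

```text
clock: 39.8
tcp_pos: [0.4689, -0.0568, 0.2211]
orientation: [-0.141, -3.138, 0.001]
contact_force: [1.0, 1.3, 1.6]
grip_width: 0.0845
gripper_force: 0.0
```

Emit:
{"method": "play_rows", "body": {"commands": [[[-1,0.1,-1,-0.3,0],[-1,0.1,-1,-0.3,0],[-1,0.1,-1,-0.3,0],[-1,0.1,-1,-0.3,0],[-1,0.1,-1,-0.3,0],[-1,0.1,-1,-0.3,0]]]}}

```text
clock: 40.3
tcp_pos: [0.4296, -0.2623, 0.2825]
orientation: [0.156, 3.132, -0.007]
contact_force: [-0.1, 0.6, -0.4]
grip_width: 0.0853
gripper_force: 0.0
```

Emit:
{"method": "play_rows", "body": {"commands": [[[-1,0.1,-1,-0.3,0],[-1,0.1,-1,-0.3,0],[-1,0.1,-1,-0.3,0],[-1,0.1,-1,-0.3,0],[-1,0.1,-1,-0.3,0],[-1,0.1,-1,-0.3,0]]]}}

```text
clock: 40.8
tcp_pos: [0.3892, -0.4596, 0.3422]
orientation: [0.156, 3.137, -0.012]
contact_force: [-0.4, 0.3, 1.0]
grip_width: 0.0858
gripper_force: 0.0
```

```bash
python3 find.py; python3 -c "
from h import *
import pickle
T,S,D=pickle.load(open('d.pkl','rb'))
a=T['pixels'][80:340,60:500];b=S['pixels'][130:390,110:500]
b=np.pad(b,((0,0),(0,50),(0,0)));cv2.imwrite('pics/fin.png',cv2.resize(np.vstack([a,b])[:,:,::-1],(507,600)))"
```

```text
tray top 0.9 1641 [0.813 0.233 3.023] [ 12. 158. 190.]
tray top 0.69 2146 [0.682 0.009 1.71 ] [ 63. 138. 224.]
tray top 0.63 642 [0.666 0.068 1.69 ] [ 63. 139. 203.]
tray top 0.58 162 [6.220e-01 1.000e-03 1.735e+00] [ 66.  148.5  61.5]
tray top 0.55 89 [0.604 0.095 1.567] [ 65. 145.  76.]
tray scene 0.88 2132 [0.825 0.242 3.03 ] [ 11. 150. 167.]
tray scene 0.74 928 [0.61  0.047 1.691] [ 60. 122.  95.]
tray scene 0.71 446 [0.672 0.008 1.672] [ 57. 118.  74.]
tray scene 0.68 535 [0.683 0.086 2.154] [ 56. 116.  80.]
tray scene 0.65 2253 [ 0.595 -0.025  1.686] [ 62. 127. 148.]
jar top 0.84 249 [0.484 0.099 0.001] [102.  19. 226.]
jar top 0.83 272 [ 0.467 -0.059  3.128] [101.   20.  225.5]
jar top 0.78 338 [0.522 0.468 1.107] [148. 126. 168.]
jar top 0.65 243 [0.476 0.018 1.561] [102.  19. 227.]
jar scene 0.87 419 [0.526 0.475 3.04 ] [147. 131. 127.]
jar scene 0.84 347 [ 0.464 -0.056  0.525] [ 19.  53. 166.]
jar scene 0.81 362 [0.48  0.099 0.283] [ 19.  52. 182.]
jar scene 0.53 331 [0.474 0.02  0.49 ] [ 19.  51. 175.]
board top 0.7 410 [0.603 0.032 1.735] [ 16. 131. 135.]
board scene 0.65 596 [0.697 0.049 1.667] [ 22.  103.  203.5]
rack top 0.84 1523 [0.476 0.02  1.478] [ 16. 158. 216.]
rack top 0.64 263 [0.484 0.098 3.   ] [102.  19. 226.]
rack scene 0.65 1414 [0.49  0.027 1.489] [ 14.  139.  149.5]
bottle top 0.93 652 [0.686 0.372 0.893] [ 60.  86. 107.]
bottle scene 0.74 949 [0.662 0.366 0.094] [ 52.  78. 120.]
mug top 0.72 865 [ 0.757 -0.162  2.52 ] [98. 88. 76.]
mug top 0.52 266 [0.477 0.019 3.135] [102.   18.5 226.5]
mug scene 0.57 1048 [ 0.754 -0.151  0.507] [99. 51. 65.]
```

View pics/fin.png

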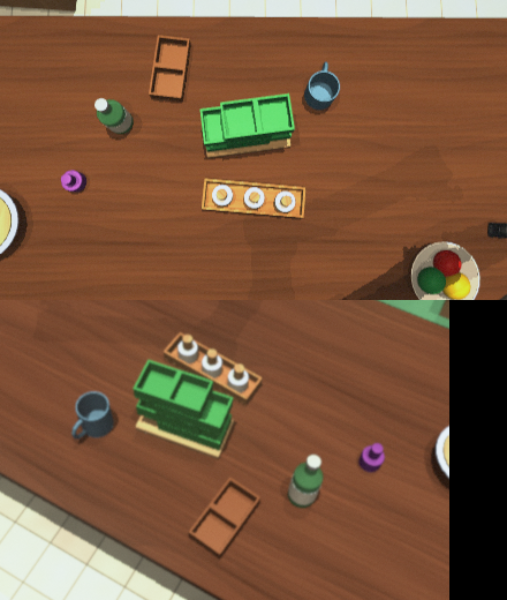

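The final picture shows four staggered trays on the board and three upright jars in the rack. The bottle, mug and look-alikes have not moved.

```bash
python3 -c "
from bench import r
print(r.hand_in())"
```

```text
the job is handed in; nothing more can be done
None
```

I handed the job in at about 41 s on the robot's clock: all four green trays found are stacked on the board, staggered about 25 mm either way, and all three white jars found stand upright in the rack, with the bottle, mug and look-alikes unmoved.

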